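# Key in the code of the lock box and slip its catch

## Robot

A 6-joint arm with a two-finger parallel gripper is mounted at the origin on a cart in front of the work surface, level with it; the furniture and walls round the work are solid. World frame = base frame: x ahead of the robot, y to its left, z up, the work surface at z = 0. Lengths are in mm, angles in degrees, forces in N, time in s.
With the tool pointing down it reaches from about 375 to 900 mm from the base axis. Payload 3.1 kg.
Tool frame: the origin (TCP) lies at the very end of the fingers, on their centre line; the grasp point (between the pads) lies 19 mm behind it; y points along the fingers, z is the direction in which the jaws open and shut, and the axes are right-handed (so a half turn about y gives the same grasp; the last joint's range is limited). The gripper opens to 87 mm and grips with 3 to 60 N. Pads are 19 mm wide; open, the fingers measure 117 mm over their backs; the gripper's body (75 mm by 190 mm) begins 51 mm behind the grasp point.
Start: joints at [-80.93, 30.224, 82.088, -0, 67.689, -10.227], TCP at [206.565, -589.854, 222.548] pointing down, gripper open.
Joint ranges: [-176.69, 176.69], [-43.24, 126.21], [12.49, 139.97], [-82, 262], [0, 151.66], [-163.58, 163.58]. Speed limits (degrees/s): [159.86, 159.86, 180, 180, 180, 180].

## Interface

Orientations are given as a 3x3 rotation matrix whose columns are the frame's x, y, z axes.
In Python, from workcell import telemetry, imaging, job, finder gives the robot as it stands.
- The arm moves only by the tool carry_out, never from a script. Its argument "increments" is a list of rows, each a list of 6 numbers: the shift along the tool's x, y, z in units of 60 mm (1.0 is 60 mm), then the turn, a rotation vector about the tool's x, y, z in units of 6 degrees (1.0 is 6 degrees). In form: [[tx, ty, tz, wx, wy, wz], ...]. A call has 1 to 12 rows; each row is the pose to reach, as a shift and turn from the pose measured when the call began, along the tool's axes at that moment; what a row does not reach only later rows make up. A row lasts 1/8 s, in which the tool goes at most 62.5 mm and 10.7 degrees, less where a joint would pass 70% of its speed; a pose out of reach is approached as far as the arm can. A call with a gripper value outside its range is refused whole. "fingers" is the opening, from 0 (shut) to 1 (fully open), set as the call begins (left out, the last holds). The fingers move at their own pace and stop on an object; the grip force is fixed at half the most. Time passes only in rows, so rows that repeat a pose let the fingers close. It gives the time, the measured TCP pose, the force and the opening at its end, in the units of the state.
- telemetry.get_state(): the state, without advancing time (a new reading comes with each control period).
- imaging.get_image(name): name is "scene" or "top" or "wrist"; returns the picture (384x512x3 uint8, red, green, blue); there is no depth.
- imaging.calibration(name): a dict with "K" (3x3 intrinsics, pixels), "dist_coeffs" ([k1, k2, p1, p2, k3] as OpenCV has them; the pictures are not rectified), "origin" and "rotation" of the camera in the world. Camera axes: x right, y up, looking along -z (the intrinsics and any distortion apply to the point x, -y, -z); pixel columns grow to the right and rows downward; lengths in mm; the calibration is good to about 2 mm. A picture is of the moment at which its call begins: read the wrist's pose just before it. calibration takes no time and is no camera call; for the wrist camera it gives the pose at the moment of the call.
- job.finish_job(): hands the job in, once; it reports no verdict.
Trained networks look in the newest picture that a camera, given by its name, has taken for a name from the list of things; names that differ only in an ending like _2 or _b are one class to them, and where a whole thing is asked for, a point or a joint stands for the part that bears it (a point fixed in the world has none). Each returns a list of dicts, best first, with "p" (0 to 1); they miss things now and then, are a little off and sometimes report something else, mostly with a low value. They report only what shows in the picture. A call takes as long as a camera call.
- finder.regions_of(camera, query): "pixels" (384x512 bool, what is visible of it) and "bbox" ([centre column, centre row, width, height] in pixels, round what is visible of it).
The state is a dict: "time": time; "qpos": joint angles; "dq": joint speeds; "effort": joint torques, N m; "eef_pos": TCP position; "orientation": TCP orientation; "wrist_force": force on the tool from outside, world axes, zero at the start; "torque": the same for the moment, N m; "grip_width": finger opening in mm.
Only numpy, scipy, OpenCV 4.12 (cv2) and the standard library are available. Lean on these libraries where they do the work, as an engineer would, in place of code of your own. Each camera call takes 0.05 s, during which the arm holds its last target.

## Task

Open the workshop's steel lock box: with a fingertip lightly press its code on the row of buttons, counted from the left: the fourth, then the first, then the third, one at a time, letting each come up again and pressing no other. Then push the catch behind them all the way to the right, so that the lid stands ajar. Only touch and push, lift nothing, and leave the things standing round the box where they are.

Things in the scene. Friction and masses are not known exactly. Their poses are not given: they have to be found in the camera images.
- lock_box: Grey steel lock box, fixed to the bench. Origin: underside; x back, y to the box's left seen from the front (robot's side), z up. It spans x -112 (front) to +84, y -125 to +125 mm. Front part, x -112 to -14: flat deck, plate top 85 mm above the bench, with a row of 5 buttons (x = -86 mm) and behind them the catch (x = -43 mm). Back part: hinged lid, 86 mm high shut.
- key_1 (a joint): The first button counted from the left (seen from the front): how far it is pressed, m, 0 (up) to 0.009 (bottom), pressed from 0.004 on. Round steel button, 15 mm diameter, 13 mm proud of the plate; it springs back, moves from 1.4 N on, is at 0.004 with 2.8 N, at the bottom with 4.6 N.
- key_1_top (a point): Centre of the top of the first button from the left (moves with it), 98 mm above the bench when up. Neighbouring buttons are 36 mm apart, centre to centre.
- key_2 (a joint): The second button counted from the left (seen from the front): how far it is pressed, m, 0 (up) to 0.009 (bottom), pressed from 0.004 on. Round steel button, 15 mm diameter, 13 mm proud of the plate; it springs back, moves from 1.4 N on, is at 0.004 with 2.8 N, at the bottom with 4.6 N.
- key_2_top (a point): Centre of the top of the second button from the left (moves with it), 98 mm above the bench when up. Neighbouring buttons are 36 mm apart, centre to centre.
- key_3 (a joint): The third button counted from the left (seen from the front): how far it is pressed, m, 0 (up) to 0.009 (bottom), pressed from 0.004 on. Round steel button, 15 mm diameter, 13 mm proud of the plate; it springs back, moves from 1.4 N on, is at 0.004 with 2.8 N, at the bottom with 4.6 N.
- key_3_top (a point): Centre of the top of the third button from the left (moves with it), 98 mm above the bench when up. Neighbouring buttons are 36 mm apart, centre to centre.
- key_4 (a joint): The fourth button counted from the left (seen from the front): how far it is pressed, m, 0 (up) to 0.009 (bottom), pressed from 0.004 on. Round steel button, 15 mm diameter, 13 mm proud of the plate; it springs back, moves from 1.4 N on, is at 0.004 with 2.8 N, at the bottom with 4.6 N.
- key_4_top (a point): Centre of the top of the fourth button from the left (moves with it), 98 mm above the bench when up. Neighbouring buttons are 36 mm apart, centre to centre.
- key_5 (a joint): The fifth button counted from the left (seen from the front): how far it is pressed, m, 0 (up) to 0.009 (bottom), pressed from 0.004 on. Round steel button, 15 mm diameter, 13 mm proud of the plate; it springs back, moves from 1.4 N on, is at 0.004 with 2.8 N, at the bottom with 4.6 N.
- key_5_top (a point): Centre of the top of the fifth button from the left (moves with it), 98 mm above the bench when up. Neighbouring buttons are 36 mm apart, centre to centre.
- catch (a joint): The sliding catch of the lock: how far it has slid along its slot, m, 0 (locked, left end) to 0.024 (open, right end). It slides along the box's -y, needs about 3 to 5 N, and stays where it is left; a cam raises the lid evenly with it.
- catch_mid (a point): Middle of the catch's ribbed steel thumb piece (moves with it), 8 mm above the lock plate (93 mm above the bench). The piece is 28 mm deep (box x), 18 mm wide (box y) and 15.5 mm high above the plate; the plate beside it is flat and free for 50 mm and more to its left.
- lid (a joint): Opening angle of the lid, rad: 0 shut, about 0.25 (front edge 24 mm up) when the catch is at its open end. The hinge is at the back.
- lid_edge (a point): Middle of the lid's front edge (moves with the lid), 29 mm behind the catch's middle.
- black_jar: Black screw-cap jar, 69 mm diameter, 78 mm high, loose, left of the box; origin under its centre. Leave it alone.
- tape: Roll of masking tape lying flat, 100 mm diameter, 25 mm high, loose, in front of the box to its left; origin under its centre. Leave it alone.
- cap: White spare bottle cap with a nozzle, 48 mm diameter, 68 mm high, loose, right of the box; origin under its centre. Leave it alone.
- marker: Marker pen lying on the bench, 135 mm long, 17 mm thick, loose, in front of the box; origin under its centre. Leave it alone.

How it is judged:
By the outcome, as a careful person would: the job done as asked, in the order asked, and still so for the second after the job is handed in, with the robot touching nothing.
It also fails if it takes over 45 s, if anything falls off the work surface, if the arm or the gripper's body presses on something with over 40 N, if the wrist force passes 120 N, or if a joint passes its speed limit or range.

## Working session

There is one attempt and no reset: what is moved stays moved. The work goes in short steps, Python scripts to look and compute and a tool call to move; the robot and the scene stay as the last step left them, time stands still between calls to the robot, and variables do not carry over. Pictures are saved under pics/ and viewed, and the job is handed in when it is done.

Besides the shell and the picture viewer there is one more tool, called after "Emit:" as name(argument=value, ...), one argument or row to a line, values as JSON. carry_out: Moves the arm, as the interface text tells. Its arguments: {"type":"object","properties":{"increments":{"type":"array"},"fingers":{"type":"number"}},"required":["increments"]}

```bash
mkdir -p pics; ls; python3 - <<'E'
from workcell import telemetry, imaging, job, finder
import cv2
s=telemetry.get_state()
for k,v in s.items(): print(k,v)
for n in ("scene","top","wrist"):
    im=imaging.get_image(n); cv2.imwrite(f"pics/{n}0.png",im[:,:,::-1])
    c=imaging.calibration(n); print(n,c)
E
```

```text
pics
time 0.0
qpos [-8.09320961e+01  3.02784726e+01  8.21539491e+01  1.38241021e-04
  6.76886367e+01 -1.02292976e+01]
dq [ 0.12544082 -0.06750551 -0.06891873 -0.03540999  0.00503949 -0.03635542]
effort [-6.03947119e-04 -4.40041387e+01 -1.76592869e+01  6.32940070e-02
  5.82835218e-02 -1.64794260e-04]
eef_pos [ 206.43743564 -589.17421762  221.59044433]
orientation [[-9.43817459e-01 -3.30793534e-04  3.30467085e-01]
 [-3.30467035e-01  2.08680989e-03 -9.43815228e-01]
 [-3.77414007e-04 -9.99997768e-01 -2.07888397e-03]]
wrist_force [-0.35385039  0.08912478  0.19908713]
torque [ 0.01446413 -0.02406176  0.01281797]
grip_width 87.0661361059251
scene {'K': array([[402.09118734,   0.        , 252.81307671],
       [  0.        , 402.09118734, 195.77956628],
       [  0.        ,   0.        ,   1.        ]]), 'dist_coeffs': array([-0.01397449,  0.        ,  0.        ,  0.        ,  0.        ]), 'origin': array([-53.31111713, 434.67524362, 678.61035889]), 'rotation': array([[-0.46739654,  0.57341102, -0.67285977],
       [-0.8840201 , -0.2971305 ,  0.36086276],
       [ 0.00699552,  0.76348757,
[... 298 characters left out ...]
07.68000153, 948.78264627]), 'rotation': array([[ 0.00561306,  0.99718095, -0.07482406],
       [-0.99985293,  0.00438403, -0.01657985],
       [-0.01620508,  0.07490612,  0.99705891]])}
wrist {'K': array([[318.17381103,   0.        , 253.94135376],
       [  0.        , 318.17381103, 188.16765635],
       [  0.        ,   0.        ,   1.        ]]), 'dist_coeffs': array([-0.07059948,  0.        ,  0.        ,  0.        ,  0.        ]), 'origin': array([ 267.63269485, -567.28491578,  384.80315925]), 'rotation': array([[ 3.30767926e-01,  9.16050898e-01,  2.26811226e-01],
       [-9.43711965e-01,  3.21213862e-01,  7.89264378e-02],
       [-5.54275560e-04, -2.40150802e-01,  9.70735435e-01]])}
```

View pics/scene0.png

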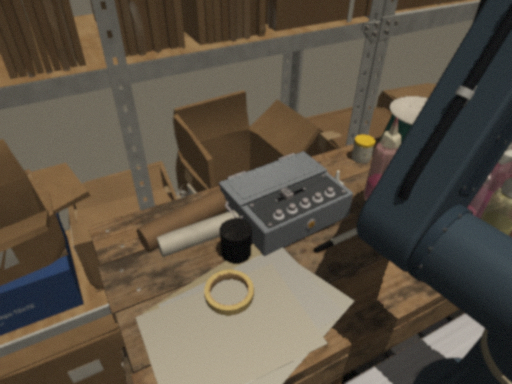

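View pics/top0.png

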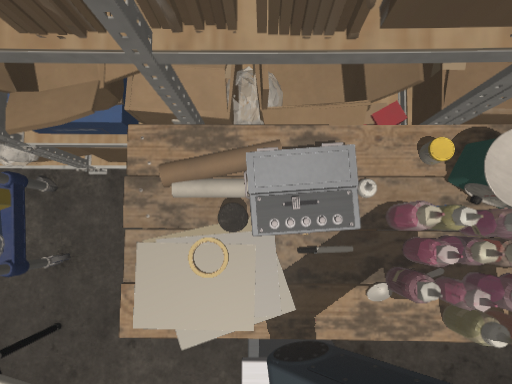

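The scene view shows the box with 5 buttons. In the top view the buttons lie near (274,224) to (337,219), with the catch near (296,203). The jar is on the left, the cap on the right at (368,187), and the marker in front at (326,249).

```bash
cat > h.py <<'E'
from workcell import telemetry, imaging, job, finder
import cv2, numpy as np
def ray(n,uv,c=None):
    c=c or imaging.calibration(n)
    p=cv2.undistortPoints(np.array(uv,float).reshape(-1,1,2),c["K"],c["dist_coeffs"])[:,0]
    d=np.c_[p[:,0],-p[:,1],-np.ones(len(p))]@np.array(c["rotation"]).T
    return np.array(c["origin"]),d
def atz(n,uv,z,c=None):
    o,d=ray(n,uv,c); return o+d*((z-o[2])/d[:,2])[:,None]
def proj(n,P,c=None):
    c=c or imaging.calibration(n)
    q=(np.array(P,float).reshape(-1,3)-c["origin"])@np.array(c["rotation"])
    q=q*[1,-1,-1]
    return cv2.projectPoints(q,np.zeros(3),np.zeros(3),c["K"],c["dist_coeffs"])[0][:,0]
E
python3 - <<'E'
from h import *
for n in ("top","scene"):
    im=imaging.get_image(n)
    for q,z in (("key_1",98),("catch",98),("lock_box",40),("black_jar",40),("cap",30),("marker",8),("tape",12)):
        for r in finder.regions_of(n,q)[:6]:
            m=np.argwhere(r["pixels"]).mean(0)[::-1]
            print(n,q,round(r["p"],2),np.round(r["bbox"],1),m.round(1),atz(n,[m],z).round(1))
im=cv2.imread("pics/top0.png"); cv2.imwrite("pics/topz.png",cv2.resize(im[130:260,220:390],None,fx=4.6,fy=4.6,interpolation=cv2.INTER_CUBIC))
im=cv2.imread("pics/scene0.png"); cv2.imwrite("pics/scenez.png",cv2.resize(im[140:260,210:370],None,fx=4.8,fy=4.8,interpolation=cv2.INTER_CUBIC))
print(telemetry.get_state()["time"])
E
```

```text
top key_1 0.5 [290.2 223.2   3.5  12.5] [289.4 222.2] [[485.5  49.4  98. ]]
top key_1 0.22 [367.6 185.9  17.8  19.6] [366.5 187.1] [[ 565.6 -124.1   98. ]]
top catch 0.48 [297.2 205.3  10.2  15.7] [296.  202.3] [[530.5  34.5  98. ]]
top lock_box 0.72 [302.6 189.7 113.9  92.3] [302.5 189.3] [[565.7  13.7  40. ]]
top black_jar 0.82 [231.7 216.6  31.7  30.1] [232.4 217.5] [[496.7 183.1  40. ]]
top cap 0.83 [368.9 186.1  19.3  16.9] [366.6 186.8] [[ 573.6 -143.    30. ]]
top marker 0.6 [326.5 250.9  54.6   3.4] [323.9 249.9] [[418.8 -41.8   8. ]]
top tape 0.81 [207.6 257.6  43.9  38.2] [207.8 257.5] [[398.3 245.1  12. ]]
scene key_1 0.6 [328.4 192.4   6.3   9.4] [329.3 189.6] [[490.5 -55.1  98. ]]
scene key_1 0.47 [306.3 201.7   5.2  11.3] [304.6 200.8] [[483.7  16.8  98. ]]
scene key_1 0.41 [278.1 213.6   7.5   7.9] [278.1 212.7] [[477.5  88.5  98. ]]
scene key_1 0.37 [291.6 207.8   7.9   7.3] [291.6 206.7] [[480.5  52.8  98. ]]
scene lock_box 0.55 [286.8 202.9 133.7 104.4] [285.5 199.9] [[561.8  14.6  40. ]]
scene black_jar 0.83 [236.3 241.5  33.6  43.2] [235.3 239.7] [[498.7 180.8  40. ]]
scene cap 0.44 [337.6 175.1  -1.9   7.7] [336.7 175.5] [[ 593.7 -165.4   30. ]]
scene marker 0.54 [336.3 237.8  45.2  23.7] [335.  240.1] [[419.9 -33.8   8. ]]
scene marker 0.42 [317.  195.8   6.3   8.3] [317.5 195.5] [[569.3 -89.4   8. ]]
scene tape 0.58 [229.2 293.4  49.4  46.5] [228.3 292. ] [[400.1 245.1  12. ]]
0.95
```

View pics/topz.png

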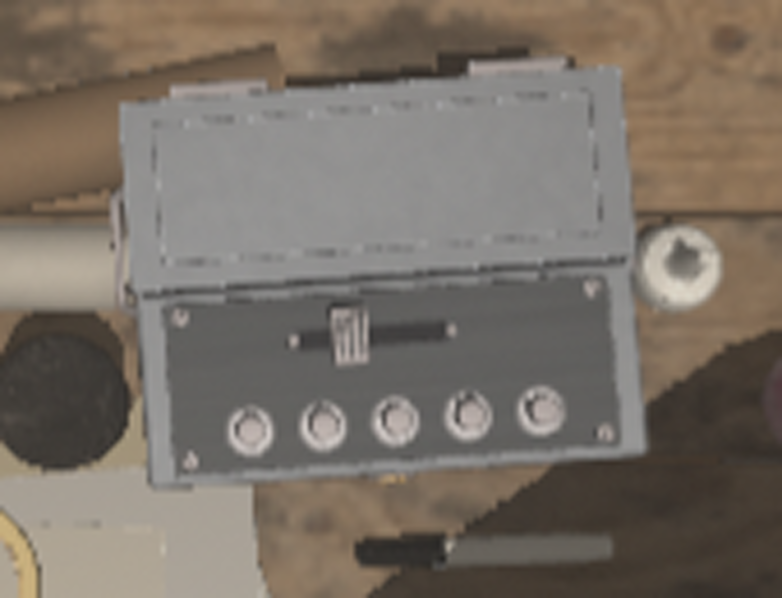

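View pics/scenez.png

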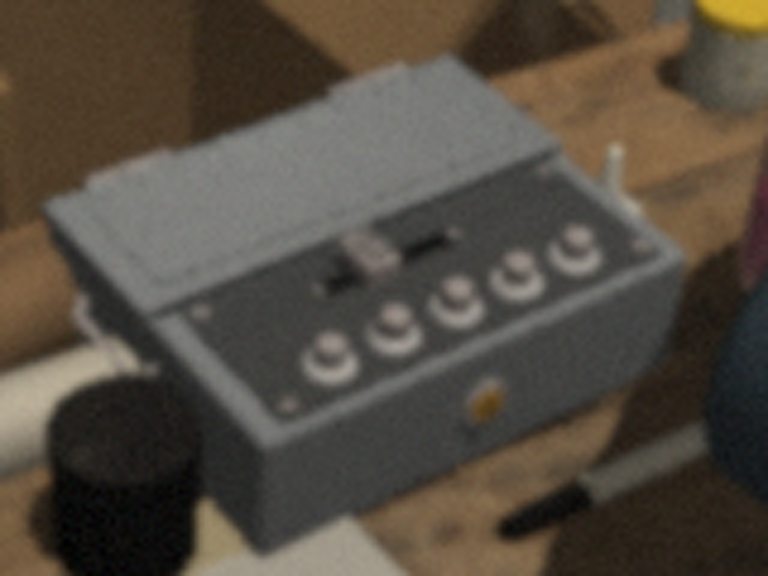

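```bash
cat > fit.py <<'E'
from h import *
from scipy.optimize import least_squares
T=np.array([[250,429],[322,425],[397,419],[470,413],[543,409],[153,487],[646,452],[349,335]],float)
S=np.array([[333,346],[397,320],[460,292],[521,264],[578,238],[265,440],[684,262],[370,247]],float)
T=(T+.5)/4.6-.5+[220,130]; S=(S+.5)/4.8-.5+[210,140]
ct,cs=imaging.calibration("top"),imaging.calibration("scene")
def pts(p):
    x,y,a,yc=p[:4]
    L=[[-86,72-36*i,98] for i in range(5)]+[[-112,125,85],[-112,-125,85],[-43,yc,100.5]]
    L=np.array(L,float); c,s=np.cos(a),np.sin(a)
    return np.c_[x+c*L[:,0]-s*L[:,1], y+s*L[:,0]+c*L[:,1], L[:,2]]
def f(p): return np.r_[(proj("top",pts(p),ct)-T).ravel(),(proj("scene",pts(p),cs)-S).ravel()]
def ff(p,o=(0,1)):
    r=f(p); return np.r_[r[:16]*(0 in o), r[16:]*(1 in o)]
for o in ((0,),(1,),(0,1)):
    r=least_squares(ff,[560,10,0.05,30],args=(o,)); print(o,r.x.round(3),r.cost.round(2))
    print(pts(r.x).round(1).tolist())
print(np.degrees(r.x[2])); print(f(r.x).reshape(2,8,2).round(1).tolist())
E
python3 fit.py
```

```text
(0,) [5.75026e+02 1.92680e+01 7.80000e-02 2.00920e+01] 1.87
[[483.7, 84.3, 98.0], [486.5, 48.5, 98.0], [489.3, 12.6, 98.0], [492.1, -23.3, 98.0], [494.9, -59.2, 98.0], [453.6, 135.2, 85.0], [473.1, -114.1, 85.0], [530.6, 35.9, 100.5]]
(1,) [5.71032e+02 2.07480e+01 7.30000e-02 1.88450e+01] 6.28
[[480.0, 86.3, 98.0], [482.6, 50.4, 98.0], [485.3, 14.5, 98.0], [487.9, -21.4, 98.0], [490.5, -57.3, 98.0], [450.3, 137.3, 85.0], [468.4, -112.0, 85.0], [526.8, 36.4, 100.5]]
(0, 1) [5.73667e+02 1.95780e+01 7.60000e-02 1.95260e+01] 13.11
[[482.4, 84.8, 98.0], [485.2, 48.9, 98.0], [487.9, 13.0, 98.0], [490.7, -22.9, 98.0], [493.4, -58.8, 98.0], [452.5, 135.7, 85.0], [471.5, -113.6, 85.0], [529.3, 35.8, 100.5]]
4.367840415064915
[[[-0.3, 0.6], [0.0, 0.3], [-0.3, 0.5], [-0.2, 0.7], [-0.0, 0.4], [-1.6, 1.0], [0.9, 1.0], [0.1, 0.3]], [[-0.6, -0.9], [-0.4, -1.4], [-0.4, -1.2], [-0.5, -0.9], [-0.1, -0.7], [-0.5, 0.5], [1.8, -3.0], [-0.1, -0.2]]]
```

```bash
cat >> h.py <<'E'
def inc(P):
    s=telemetry.get_state(); R=np.array(s["orientation"]); return (R.T@(np.array(P,float)-s["eef_pos"]))/60
E
python3 - <<'E'
from h import *
for P in ([206,-589,400],[318,-288,400],[430,14,400],[430,14,200]): print(P,inc(P).round(3))
a=0.076; s=telemetry.get_state(); R=np.array(s["orientation"])
bx=np.array([np.cos(a),np.sin(a),0]); by=np.array([-np.sin(a),np.cos(a),0])
Rt=np.c_[-bx,[0,0,-1],-by]; print(np.linalg.det(Rt))
rv=cv2.Rodrigues(R.T@Rt)[0].ravel(); print(np.degrees(rv)/6)
E
```

```text
[206, -589, 400] [ 0.004 -2.957 -0.017]
[318, -288, 400] [-3.416 -2.957 -4.135]
[430, 14, 400] [-6.841 -2.957 -8.268]
[430, 14, 200] [-6.841  0.376 -8.269]
1.0
[-1.84451969e-04  2.49014397e+00 -1.10821423e-04]
```

Emit:
carry_out(
  increments=[
    [0,-1,0,0,0,0],
    [0,-2,0,0,0,0],
    [0,-2.96,0,0,0.2,0],
    [-0.62,-2.96,-0.75,0,0.5,0],
    [-1.24,-2.96,-1.5,0,0.8,0],
    [-1.87,-2.96,-2.26,0,1.1,0],
    [-2.49,-2.96,-3.01,0,1.4,0],
    [-3.11,-2.96,-3.76,0,1.7,0],
    [-3.73,-2.96,-4.51,0,2.0,0],
    [-4.35,-2.96,-5.26,0,2.3,0],
    [-4.98,-2.96,-6.01,0,2.49,0],
    [-5.6,-2.96,-6.76,0,2.49,0],
  ],
  fingers=0,
)

```text
time: 2.45
eef_pos: [390.0, -94.2, 400.5]
orientation: [[-0.997, 0.001, 0.075], [-0.075, -0.001, -0.997], [-0.001, -1.0, 0.001]]
wrist_force: [0.9, -0.4, 0.1]
grip_width: 0.3
```

```bash
python3 - <<'E'
from h import *
for P in ([430,14,400],[430,14,200]): print(P,inc(P).round(3))
E
```

```text
[430, 14, 400] [-0.801  0.009 -1.748]
[430, 14, 200] [-0.797  3.342 -1.751]
```

Emit:
carry_out(
  increments=[
    [-0.35,0.3,-0.8,0,0,0],
    [-0.7,0.7,-1.55,0,0,0],
    [-0.8,1.5,-1.75,0,0,0],
    [-0.8,2.4,-1.75,0,0,0],
    [-0.8,3.1,-1.75,0,0,0],
    [-0.8,3.34,-1.75,0,0,0],
    [-0.8,3.34,-1.75,0,0,0],
  ],
)

```text
time: 3.32
eef_pos: [429.4, 14.2, 199.2]
orientation: [[-0.997, -0.002, 0.075], [-0.075, 0.0, -0.997], [0.002, -1.0, -0.0]]
wrist_force: [-0.7, -1.1, -0.7]
grip_width: 0.7
```

```bash
python3 - <<'E'
from h import *
s=telemetry.get_state(); print(s["time"],s["eef_pos"],s["wrist_force"])
c=imaging.calibration("wrist"); im=imaging.get_image("wrist"); 
np.savez("w1.npz",im=im,**c)
cv2.imwrite("pics/w1.png",cv2.resize(im[:,:,::-1],None,fx=1.5,fy=1.5,interpolation=cv2.INTER_CUBIC))
for q in ("key_1","catch"):
    for r in finder.regions_of("wrist",q)[:6]:
        m=np.argwhere(r["pixels"]).mean(0)[::-1]
        print(q,round(r["p"],2),np.round(r["bbox"],1),m.round(1),atz("wrist",[m],98,c).round(1))
E
```

```text
3.325 [429.41332255  14.16874517 199.20708874] [-0.66261302 -1.08976213 -0.66370196]
key_1 0.7 [220.  119.4  19.8  25.2] [220.3 118.1] [[485.3  46.3  98. ]]
key_1 0.66 [263.2 118.9  13.1  21.8] [263.3 118.3] [[487.7  11.4  98. ]]
key_1 0.58 [177.4 121.8  17.1  22.2] [176.4 118.5] [[482.4  82.2  98. ]]
key_1 0.53 [308.5 118.4  18.7  19.4] [306.8 118.1] [[490.6 -23.9  98. ]]
key_1 0.5 [351.4 119.6  19.4  17.5] [349.7 118.6] [[493.1 -59.2  98. ]]
catch 0.68 [239.3  65.1  22.3  40.6] [238.5  63.7] [[528.5  34.4  98. ]]
catch 0.44 [433.1  49.6  41.6  47. ] [426.3  47.6] [[ 554.3 -113.8   98. ]]
```

View pics/w1.png

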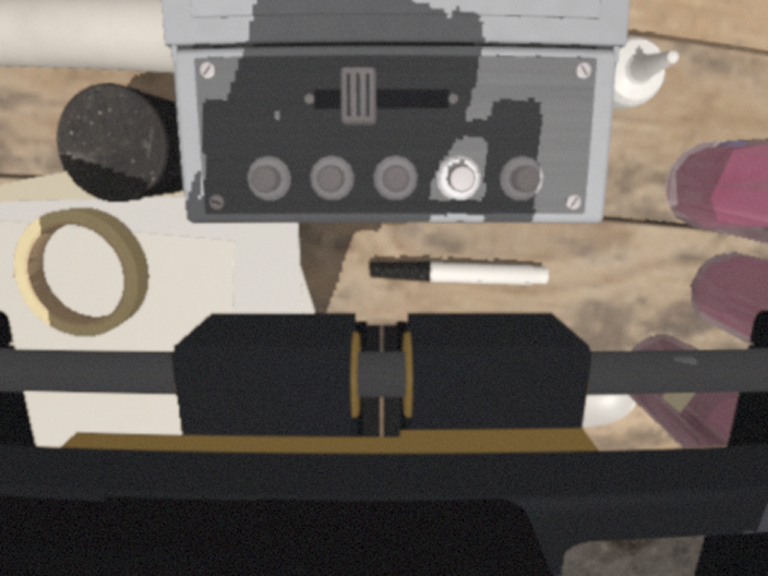

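The wrist view shows the five buttons at 1.5x columns 265, 330, 395, 461 and 524 on row 177, and the catch at (358,95). This agrees with the fit to about 2 mm. Next I move above button 4.

```bash
python3 - <<'E'
from h import *
for P in ([490.7,-23.6,130],[490.7,-23.6,106]): print(P,inc(P).round(3))
E
```

```text
[490.7, -23.6, 130] [-0.94   1.188  0.694]
[490.7, -23.6, 106] [-0.939  1.588  0.694]
```

Emit:
carry_out(
  increments=[
    [-0.4,0.4,0.3,0,0,0],
    [-0.85,0.9,0.65,0,0,0],
    [-0.94,1.35,0.694,0,0,0],
    [-0.94,1.59,0.694,0,0,0],
    [-0.94,1.59,0.694,0,0,0],
    [-0.94,1.59,0.694,0,0,0],
  ],
)

```text
time: 4.22
eef_pos: [491.0, -23.5, 106.9]
orientation: [[-0.997, 0.005, 0.076], [-0.076, -0.002, -0.997], [-0.005, -1.0, 0.002]]
wrist_force: [0.4, -0.1, -0.6]
grip_width: 0.4
```

```bash
python3 - <<'E'
from h import *
s=telemetry.get_state(); print(s["time"],s["eef_pos"],s["wrist_force"])
for n in("scene","wrist"):
    im=imaging.get_image(n)
    im=im[140:260,210:370] if n=="scene" else im
    f=4 if n=="scene" else 1.5
    cv2.imwrite(f"pics/{n}_k4.png",cv2.resize(im[:,:,::-1],None,fx=f,fy=f,interpolation=cv2.INTER_CUBIC))
for P in ([490.7,-23.6,98],[490.7,-23.6,91.5]): print(P,inc(P).round(3))
E
```

```text
4.225 [491.00587573 -23.46376006 106.88876181] [ 0.44024165 -0.05305985 -0.59829336]
[490.7, -23.6, 98] [ 0.01  0.15 -0.  ]
[490.7, -23.6, 91.5] [ 0.01   0.259 -0.   ]
```

View pics/scene_k4.png

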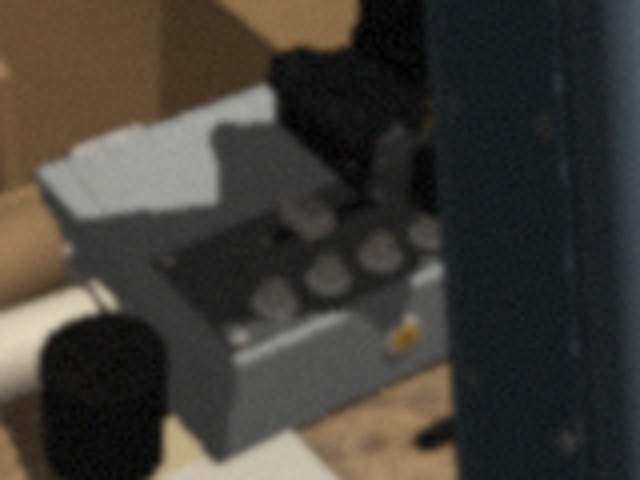

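View pics/wrist_k4.png

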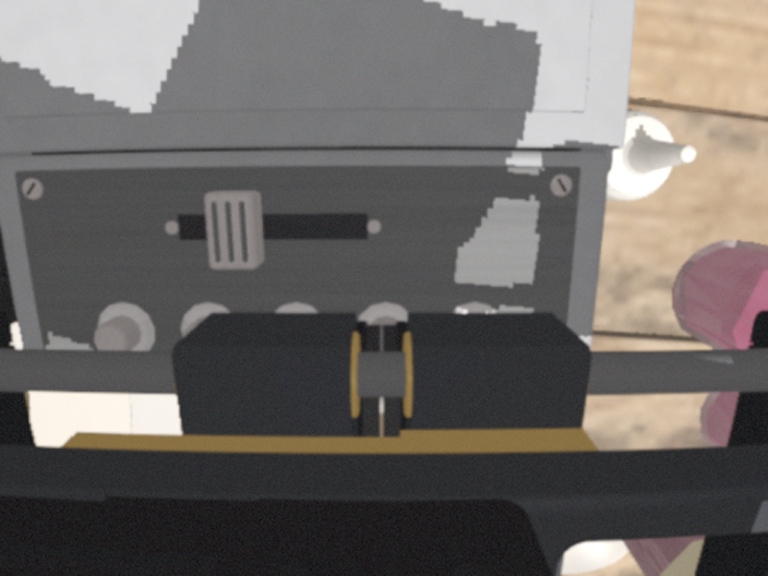

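The fingers are centred over the fourth button at (385,320). Now I press it.

Emit:
carry_out(
  increments=[
    [0.01,0.1,0,0,0,0],
    [0.01,0.18,0,0,0,0],
    [0.01,0.25,0,0,0,0],
    [0.01,0.26,0,0,0,0],
    [0.01,0.26,0,0,0,0],
  ],
)

```text
time: 4.95
eef_pos: [490.8, -23.6, 91.5]
orientation: [[-0.997, 0.006, 0.076], [-0.076, -0.002, -0.997], [-0.006, -1.0, 0.002]]
wrist_force: [-0.7, 1.5, 3.6]
grip_width: 0.5
```

```bash
python3 - <<'E'
from h import *
for i in range(3):
    s=telemetry.get_state(); print(s["time"],s["eef_pos"],s["wrist_force"],s["torque"]); imaging.get_image("top")
E
```

```text
4.95 [490.81815878 -23.55488403  91.4586901 ] [-0.74715907  1.54262074  3.60655748] [ 0.1712318   0.02320124 -0.00102091]
5.0 [490.83034044 -23.55295418  91.49013383] [-0.15312547  1.08632931  3.66214155] [ 1.53851457e-01 -1.11612691e-02 -9.64535175e-05]
5.05 [490.83045729 -23.58248799  91.52926955] [-0.95625801  1.28594539  3.32457932] [0.2006515  0.06240824 0.02611038]
```

Force is 3.5 N at 6.5 mm, so the fourth button is pressed. I release and move to button 1.

```bash
python3 - <<'E'
from h import *
for P in ([490.7,-23.6,116],[482.6,84.2,116],[482.6,84.2,104],): print(P,inc(P).round(3))
E
```

```text
[490.7, -23.6, 116] [-0.    -0.408  0.001]
[482.6, 84.2, 116] [-1.00e-03 -4.12e-01 -1.80e+00]
[482.6, 84.2, 104] [-0.    -0.212 -1.801]
```

Emit:
carry_out(
  increments=[
    [0,-0.2,0,0,0,0],
    [0,-0.41,0,0,0,0],
    [0,-0.41,-0.1,0,0,0],
    [0,-0.41,-0.7,0,0,0],
    [0,-0.41,-1.4,0,0,0],
    [0,-0.41,-1.8,0,0,0],
    [0,-0.41,-1.8,0,0,0],
    [0,-0.25,-1.8,0,0,0],
    [0,-0.21,-1.8,0,0,0],
    [0,-0.21,-1.8,0,0,0],
  ],
)

```text
time: 6.35
eef_pos: [482.4, 83.4, 103.4]
orientation: [[-0.997, 0.005, 0.074], [-0.074, -0.002, -0.997], [-0.005, -1.0, 0.002]]
wrist_force: [0.1, -0.5, -0.4]
grip_width: 0.5
```

```bash
python3 - <<'E'
from h import *
s=telemetry.get_state(); print(s["time"],s["eef_pos"],s["wrist_force"])
im=imaging.get_image("scene")[140:260,210:370]
cv2.imwrite("pics/s_k1.png",cv2.resize(im[:,:,::-1],None,fx=4,fy=4,interpolation=cv2.INTER_CUBIC))
im=imaging.get_image("wrist")
cv2.imwrite("pics/w_k1.png",cv2.resize(im[:,:,::-1],None,fx=1.5,fy=1.5,interpolation=cv2.INTER_CUBIC))
for P in ([482.6,84.2,91.5],): print(P,inc(P).round(3))
E
```

```text
6.35 [482.41775888  83.38649612 103.38228146] [ 0.10514162 -0.48473971 -0.44890152]
[482.6, 84.2, 91.5] [ 0.002  0.205 -0.011]
```

View pics/s_k1.png

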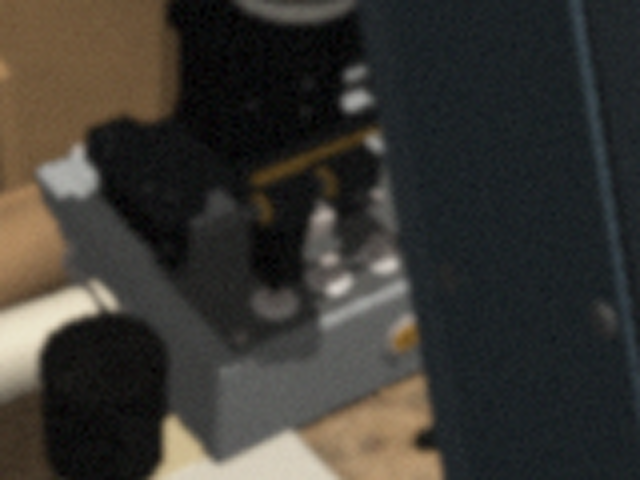

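View pics/w_k1.png

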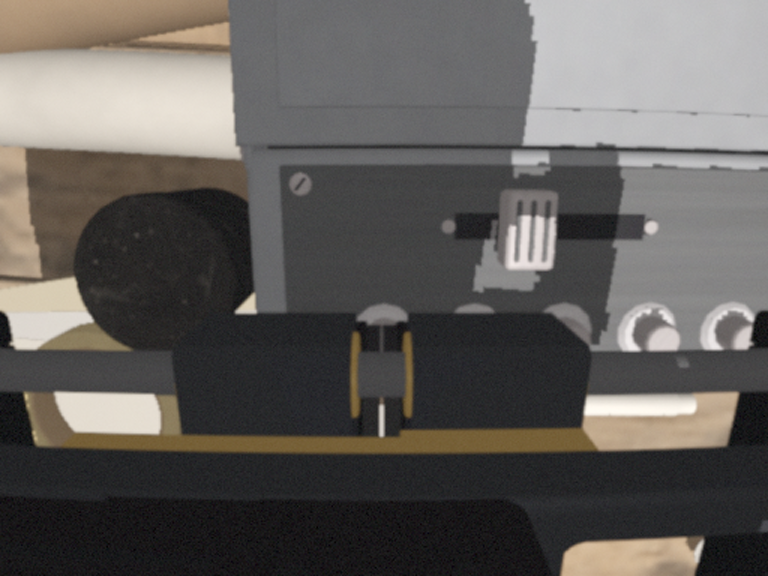

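The fingertips are right over the first button in both views, and the button-4 cap has come up again. Now I press button 1.

Emit:
carry_out(
  increments=[
    [0,0.1,-0.01,0,0,0],
    [0,0.17,-0.01,0,0,0],
    [0,0.205,-0.01,0,0,0],
    [0,0.205,-0.01,0,0,0],
    [0,0.205,-0.01,0,0,0],
  ],
)

```text
time: 7.08
eef_pos: [483.2, 84.0, 91.7]
orientation: [[-0.997, 0.007, 0.075], [-0.075, -0.002, -0.997], [-0.007, -1.0, 0.003]]
wrist_force: [-0.1, -1.8, 3.4]
grip_width: 0.5
```

```bash
python3 - <<'E'
from h import *
for i in range(2):
    s=telemetry.get_state(); print(s["time"],s["eef_pos"],s["wrist_force"],s["torque"]); imaging.get_image("top")
for P in ([482.6,84.2,116],[487.8,12.5,116],[487.8,12.5,104]): print(P,inc(P).round(3))
E
```

```text
7.075 [483.2361074   83.9602553   91.71993582] [-0.11236652 -1.79866098  3.3560158 ] [-0.37683515 -0.19499299 -0.0326838 ]
7.125 [483.22106828  83.95588949  91.74343339] [-0.14292222 -2.07073578  3.39421368] [-0.34032837 -0.16881903 -0.00798283]
[482.6, 84.2, 116] [ 0.007 -0.404 -0.003]
[487.8, 12.5, 116] [ 0.01  -0.401  1.195]
[487.8, 12.5, 104] [ 0.011 -0.201  1.195]
```

Emit:
carry_out(
  increments=[
    [0,-0.2,0,0,0,0],
    [0,-0.4,0,0,0,0],
    [0,-0.4,0.1,0,0,0],
    [0,-0.4,0.6,0,0,0],
    [0.01,-0.4,1.1,0,0,0],
    [0.01,-0.4,1.195,0,0,0],
    [0.01,-0.4,1.195,0,0,0],
    [0.01,-0.25,1.195,0,0,0],
    [0.01,-0.2,1.195,0,0,0],
    [0.01,-0.2,1.195,0,0,0],
  ],
)

```text
time: 8.43
eef_pos: [487.4, 13.1, 103.4]
orientation: [[-0.997, 0.006, 0.076], [-0.076, -0.002, -0.997], [-0.005, -1.0, 0.002]]
wrist_force: [-0.2, -0.3, -0.2]
grip_width: 0.3
```

```bash
python3 - <<'E'
from h import *
s=telemetry.get_state(); print(s["time"],s["eef_pos"],s["wrist_force"])
im=imaging.get_image("wrist")
cv2.imwrite("pics/w_k3.png",cv2.resize(im[:,:,::-1],None,fx=1.5,fy=1.5,interpolation=cv2.INTER_CUBIC))
for P in ([487.8,12.5,91.5],): print(P,inc(P).round(3))
E
```

```text
8.425 [487.40763078  13.09071558 103.35757367] [-0.18901485 -0.29152081 -0.24594585]
[487.8, 12.5, 91.5] [-0.001  0.202  0.007]
```

View pics/w_k3.png

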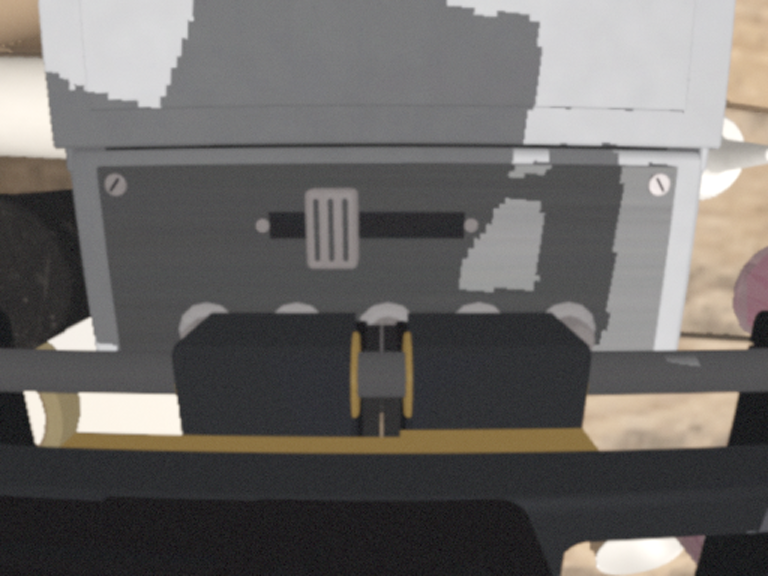

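The tool is over the third (middle) button, with two collars visible on each side. Now I press it.

Emit:
carry_out(
  increments=[
    [0,0.1,0.01,0,0,0],
    [0,0.17,0.01,0,0,0],
    [0,0.205,0.01,0,0,0],
    [0,0.205,0.01,0,0,0],
    [0,0.205,0.01,0,0,0],
  ],
)

```text
time: 9.1
eef_pos: [488.2, 12.4, 91.6]
orientation: [[-0.997, 0.007, 0.075], [-0.075, -0.002, -0.997], [-0.007, -1.0, 0.002]]
wrist_force: [0.9, 1.9, 4.6]
grip_width: 0.4
```

```bash
python3 - <<'E'
from h import *
for i in range(2):
    s=telemetry.get_state(); print(s["time"],s["eef_pos"],s["wrist_force"]); imaging.get_image("top")
a=.076; bx=np.array([np.cos(a),np.sin(a)]); by=np.array([-np.sin(a),np.cos(a)])
c=np.array([529,35.2]); st=c+by*(9+15+14)
for P in ([487.8,12.5,116],[*st,120],[*st,92]): print(np.round(P,1),inc(P).round(3))
E
```

```text
9.1 [488.2180326   12.4073884   91.55120591] [0.87064353 1.91723794 4.56257102]
9.15 [488.20477729  12.38010764  91.55462636] [0.96708217 1.89345825 3.62466865]
[487.8  12.5 116. ] [ 0.004 -0.408 -0.002]
[526.1  73.1 120. ] [-0.71  -0.471 -0.96 ]
[526.1  73.1  92. ] [-0.706 -0.005 -0.961]
```

Force is about 4 N, so the third button is pressed. I release and move to the left of the catch.

Emit:
carry_out(
  increments=[
    [0,-0.25,0,0,0,0],
    [0,-0.47,0,0,0,0],
    [-0.2,-0.5,-0.3,0,0,0],
    [-0.6,-0.5,-0.8,0,0,0],
    [-0.71,-0.5,-0.96,0,0,0],
    [-0.71,-0.47,-0.96,0,0,0],
    [-0.71,-0.25,-0.96,0,0,0],
    [-0.71,-0.1,-0.96,0,0,0],
    [-0.71,-0.03,-0.96,0,0,0],
    [-0.71,-0.03,-0.96,0,0,0],
  ],
)

```text
time: 10.45
eef_pos: [525.9, 72.7, 92.9]
orientation: [[-0.997, 0.006, 0.075], [-0.075, -0.002, -0.997], [-0.006, -1.0, 0.002]]
wrist_force: [0.5, -0.5, -0.2]
grip_width: 0.4
```

```bash
python3 - <<'E'
from h import *
s=telemetry.get_state(); print(s["time"],s["eef_pos"],s["wrist_force"])
for n in("scene","wrist","top"):
    im=imaging.get_image(n)
    f=1.5
    if n=="scene": im=im[140:260,210:370];f=4
    if n=="top": im=im[130:260,220:390]; f=4
    cv2.imwrite(f"pics/{n}_c.png",cv2.resize(im[:,:,::-1],None,fx=f,fy=f,interpolation=cv2.INTER_CUBIC))
E
```

```text
10.45 [525.86997376  72.72400699  92.89836271] [ 0.48684271 -0.54630244 -0.24993949]
```

View pics/scene_c.png

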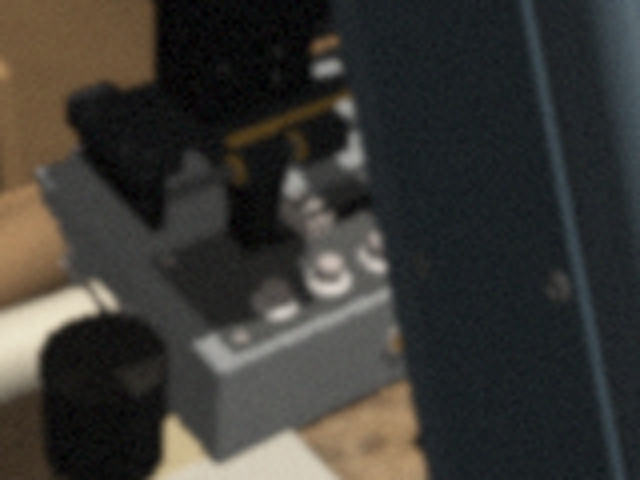

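View pics/wrist_c.png

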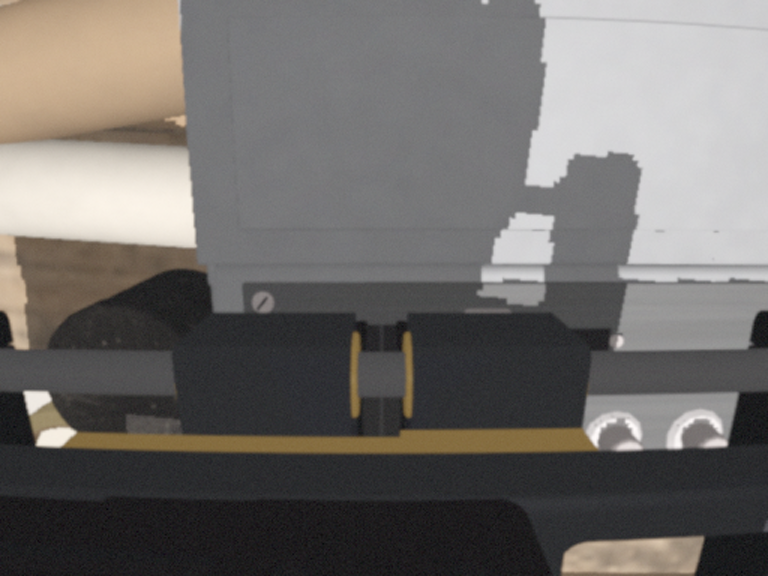

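The fingers are on the plate's left part, clear of the catch. I push right gradually while watching the force.

Emit:
carry_out(
  increments=[
    [0,0.02,0.08,0,0,0],
    [0,0.02,0.16,0,0,0],
    [0,0.02,0.22,0,0,0],
    [0,0.02,0.27,0,0,0],
    [0,0.02,0.32,0,0,0],
    [0,0.02,0.37,0,0,0],
    [0,0.02,0.42,0,0,0],
    [0,0.02,0.42,0,0,0],
  ],
)

```text
time: 11.6
eef_pos: [528.4, 47.9, 92.6]
orientation: [[-0.997, 0.008, 0.075], [-0.075, -0.002, -0.997], [-0.008, -1.0, 0.002]]
wrist_force: [0.3, 1.8, 0.2]
grip_width: -0.0
```

```bash
python3 - <<'E'
from h import *
s=telemetry.get_state(); print(s["time"],s["eef_pos"],s["wrist_force"])
for n in("scene","top"):
    im=imaging.get_image(n)
    if n=="scene": im=im[140:260,210:370];f=4
    if n=="top": im=im[130:260,220:390]; f=4
    cv2.imwrite(f"pics/{n}_c2.png",cv2.resize(im[:,:,::-1],None,fx=f,fy=f,interpolation=cv2.INTER_CUBIC))
E
```

```text
11.6 [528.44054824  47.86845352  92.56444786] [0.29375414 1.81961306 0.17457798]
```

View pics/scene_c2.png

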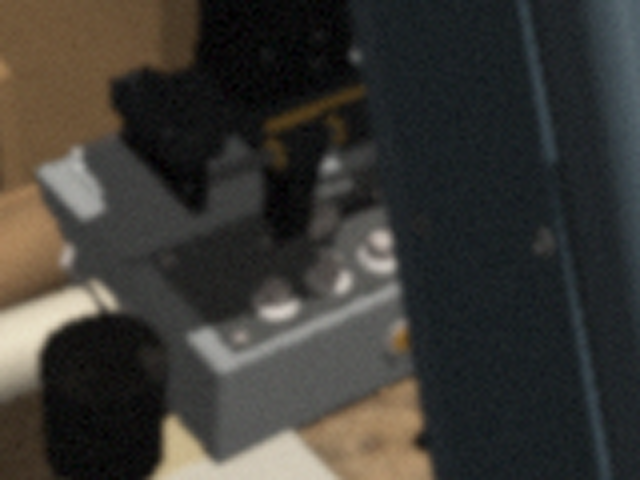

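Emit:
carry_out(
  increments=[
    [0,0.02,0.05,0,0,0],
    [0,0.02,0.1,0,0,0],
    [0,0.02,0.15,0,0,0],
    [0,0.02,0.2,0,0,0],
    [0,0.02,0.25,0,0,0],
    [0,0.02,0.25,0,0,0],
  ],
)

```text
time: 12.45
eef_pos: [529.6, 32.4, 91.4]
orientation: [[-0.997, 0.008, 0.075], [-0.075, -0.002, -0.997], [-0.007, -1.0, 0.003]]
wrist_force: [-0.3, 1.2, 0.7]
grip_width: 0.4
```

```bash
python3 - <<'E'
from h import *
s=telemetry.get_state(); print(s["time"],s["eef_pos"],s["wrist_force"])
for n in("scene","top"):
    im=imaging.get_image(n)
    if n=="scene": im=im[140:260,210:370];f=4
    if n=="top": im=im[130:260,220:390]; f=4
    cv2.imwrite(f"pics/{n}_c3.png",cv2.resize(im[:,:,::-1],None,fx=f,fy=f,interpolation=cv2.INTER_CUBIC))
E
```

```text
12.45 [529.62974965  32.37534906  91.37945305] [-0.27804072  1.22697696  0.7317089 ]
```

View pics/scene_c3.png

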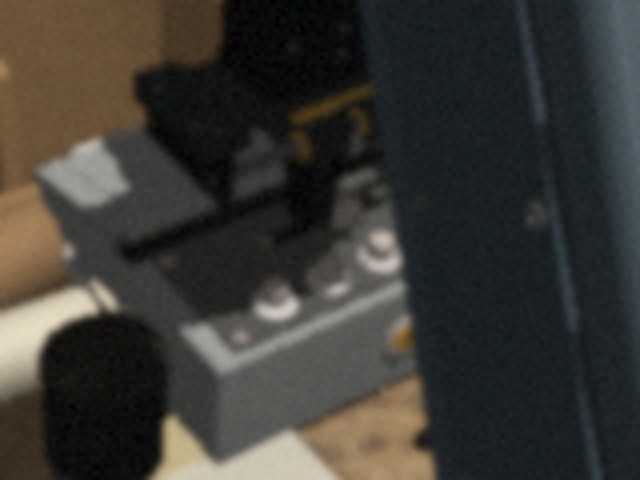

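The lid is rising, visible as a dark gap at (130,250). I keep pushing to the end stop.

Emit:
carry_out(
  increments=[
    [0,0,0.05,0,0,0],
    [0,0,0.1,0,0,0],
    [0,0,0.13,0,0,0],
    [0,0,0.13,0,0,0],
  ],
)

```text
time: 13.05
eef_pos: [530.0, 27.8, 91.4]
orientation: [[-0.997, 0.008, 0.073], [-0.073, 0.003, -0.997], [-0.008, -1.0, -0.002]]
wrist_force: [0.4, 14.6, 3.2]
grip_width: 0.6
```

```bash
python3 - <<'E'
from h import *
s=telemetry.get_state(); print(s["time"],s["eef_pos"],s["wrist_force"])
E
```

```text
13.05 [529.9603435   27.77489091  91.39600167] [ 0.43339361 14.64409096  3.15004357]
```

The force rose to 14.6 N and the tool stopped short of its target, so the catch is at its end stop. I back off left, lift, and move toward the robot.

Emit:
carry_out(
  increments=[
    [0,0,-0.1,0,0,0],
    [0,0,-0.25,0,0,0],
    [0,-0.4,-0.3,0,0,0],
    [0,-1.0,-0.3,0,0,0],
    [0.6,-1.8,-0.3,0,0,0],
    [1.3,-2.4,-0.3,0,0,0],
    [1.7,-2.4,0,0,0,0],
    [1.7,-2.4,0.2,0,0,0],
    [1.7,-2.4,0.2,0,0,0],
  ],
)

```text
time: 14.18
eef_pos: [429.3, 6.9, 234.6]
orientation: [[-0.997, 0.009, 0.071], [-0.071, 0.002, -0.997], [-0.009, -1.0, -0.002]]
wrist_force: [0.3, -0.1, 0.2]
grip_width: 0.5
```

```bash
python3 - <<'E'
from h import *
s=telemetry.get_state(); print(s["time"],s["eef_pos"],s["wrist_force"])
for n in("scene","wrist","top"):
    im=imaging.get_image(n)
    f=1.5
    if n=="scene": im=im[140:260,210:370];f=4.5
    cv2.imwrite(f"pics/{n}_e.png",cv2.resize(im[:,:,::-1],None,fx=f,fy=f,interpolation=cv2.INTER_CUBIC))
E
```

```text
14.175 [429.30187643   6.93396712 234.58289089] [ 0.34054295 -0.11675192  0.19519841]
```

View pics/scene_e.png

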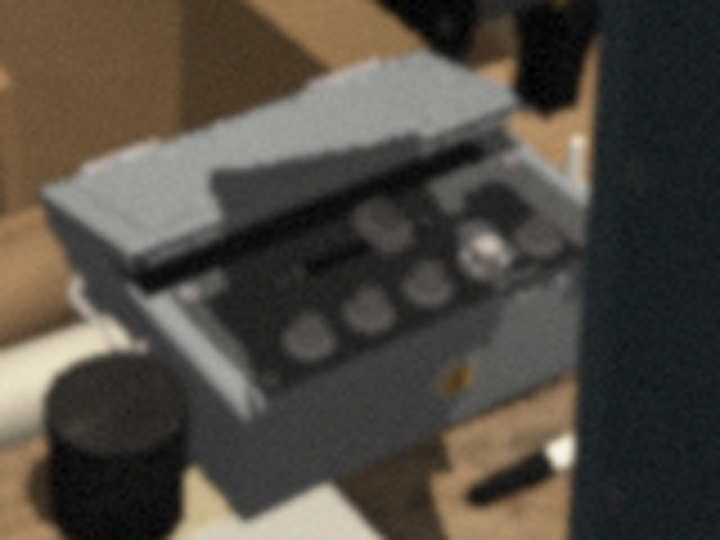

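View pics/wrist_e.png

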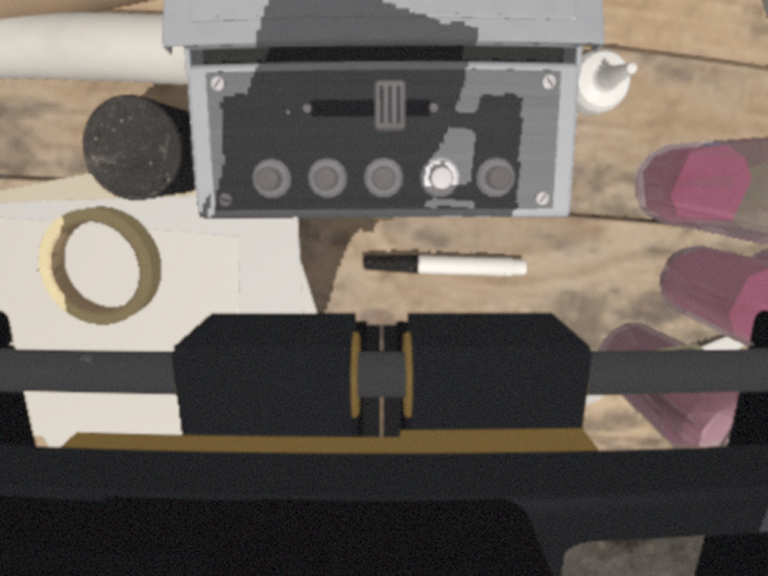

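View pics/top_e.png

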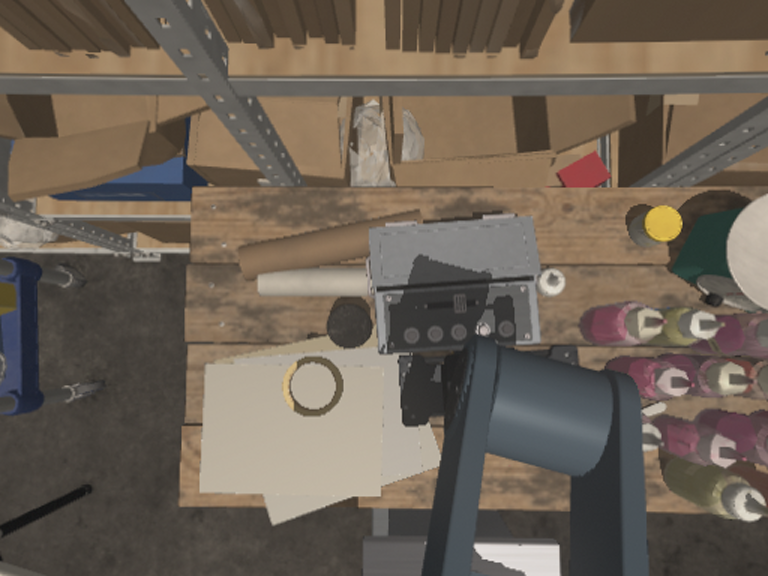

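The wrist view shows the lid ajar and all five buttons up. The catch has gone from 27 mm to about 52 mm from the slot's left dot, which matches the full 24 mm travel within error. The jar, tape, cap and marker are where they were.

```bash
python3 - <<'E'
from h import *
print(job.finish_job(), telemetry.get_state()["time"])
E
```

```text
the job is handed in; nothing more can be done
the job is handed in; nothing more can be done
```

The lock box is open. I pressed the fourth, first and third buttons in that order, then pushed the catch fully right. The job is handed in, with about 14 s used at my last reading.

- **Buttons:** each press was about 6.5 mm deep at roughly 3.5 N. Single readings ran from 3.3 to 4.6 N, close to the bottoming force, but the measured depth stayed at 6–6.5 mm. I lifted off after each press, and no other button was pressed.
- **Catch:** it stopped at its end with 14.6 N. In the wrist pictures it had travelled about 24–25 mm, which matches the full 24 mm.
- **Final pictures:** the lid stands ajar and all buttons are up. The jar, tape, cap and marker show no sign of having moved, and the gripper is clear of everything.

No check failed. The only disagreement was 2–4 mm between the scene and top cameras on the box position, which I settled with the wrist camera before pressing.

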